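Turn the notched pattern plate onto its locating pin and press it home

ROBOT

A 6-joint arm with a two-finger parallel gripper is mounted at the origin on the work surface; the furniture and walls round the work are solid. World frame = base frame: x ahead of the robot, y to its left, z up, the work surface at z = 0. Lengths are in m, angles in rad, forces in N, time in s.
With the tool pointing down it reaches from about 0.275 to 0.825 m from the base axis. Payload 4.9 kg.
Tool frame: the origin (TCP) lies midway between the tips of the shut fingers; the grasp point (between the pads) lies 19 mm behind it; z points along the fingers, y is the line along which they close (so a half turn about z gives the same grasp; the last joint's range is limited). The gripper opens to 85 mm and grips with 20 to 120 N. Pads are 22 mm wide; open, the fingers measure 114 mm over their backs; the gripper's body (76 mm by 85 mm) begins 54 mm behind the grasp point. The pads swing forward as they close: fully open they stand 13 mm farther back than shut.
Start: joints at [-1.305, 0.326, -0.193, 1.052, 0, 1.437], TCP at [0.214, -0.507, 0.231] pointing down, gripper open.
Joint ranges: [-2.65, 2.65], [-0.97, 1.79], [-1.3, 1.35], [-1.93, 2.1], [-1.47, 1.37], [-3.14, 3.14]. Speed limits (rad/s): [2.57, 2.57, 3.14, 3.14, 3.14, 3.14].

INTERFACE

Orientations are given as a unit quaternion [w, x, y, z].
In Python, from cell import ctrl gives the robot as it stands.
- The arm moves only by the tool tcp_steps, called after "Request:" as name(argument=value, ...) on one line, values as JSON. Schema: {"type":"object","properties":{"steps":{"type":"object","properties":{"segments":{"type":"array","items":{"type":"array","items":{"type":"number"},"minItems":5,"maxItems":5},"minItems":1,"maxItems":8}},"additionalProperties":false,"required":["segments"]},"only":{"type":"string"},"quiet":{"type":"boolean"},"lines":{"type":"string"}},"required":["steps"],"additionalProperties":false}. steps is an object whose key "segments" holds a list of rows, 1 to 8 of them, each of 5 numbers: dx, dy, dz in normalised numbers (1 is 0.6 m), then a turn about the tool's z in parts of the range, where 1.0 means 180 degrees, then the finger opening in m; each row shifts and turns the commanded pose from where the row before left it, along the tool's axes as they then stand; what a row does not reach is not made up. A row lasts 1/12 s, in which the tool goes at most 0.0417 m and 0.125 rad, less where a joint would pass 70% of its speed; a pose out of reach is approached as far as the arm can. The fingers move at their own pace and stop on an object; the grip force is fixed at half the most. Time passes only in rows, so rows that do not move let the fingers close. The tool returns the time, the measured TCP pose, the force, the opening and the grip force at its end. only (a regular expression) keeps the lines of the reply that match it, lines (a string "A,B") keeps lines A to B, and quiet returns only ok. No shift or turn number may pass 1 either way. Input that does not fit is refused with a message, and nothing moves.
- ctrl.sense(): the state, without advancing time (a new reading comes with each control period).
- ctrl.camera(name): name is "scene" or "top" or "wrist"; returns the picture (480x640x3 uint8, blue, green, red); there is no depth.
- ctrl.camera_model(name): a dict with "fx", "fy", "cx", "cy" (pixels), "cam_to_world" (4x4, takes a point from camera to world coordinates). Camera axes: x right, y down, z forward; pixel columns grow to the right and rows downward; lengths in m; the calibration is good to about 2 mm. A picture is of the moment at which its call begins: read the wrist's pose just before it. camera_model takes no time and is no camera call; for the wrist camera it gives the pose at the moment of the call.
- ctrl.job_done(): hands the job in; it is judged then, once.
The state is a dict: "time_s": time; "joint_positions": joint angles; "joint_vel": joint speeds; "joint_torque": joint torques, N m; "position": TCP position; "ee_rot": TCP orientation; "wrist_force": force on the tool from outside, world axes, zero at the start; "ft_torque": the same for the moment, N m; "gripper_width": finger opening in m; "grasp_force": force on a finger pad.
Only numpy, scipy, OpenCV 4.12 (cv2) and the standard library are available. Lean on these libraries where they do the work, as an engineer would, in place of code of your own. Each camera call takes 0.05 s, during which the arm holds its last target. There are 200 camera calls.

TASK

The yellow pattern plate of the cake-moulding press sits loose on its stand with its rim notch turned away from the red locating pin. With a fingertip push the blue upright peg round until the notch is over the pin, then press the blue centre button down until the plate is fully home and flat on its seat, and move clear. Do not lift the plate or force it, and leave the persimmon-shaped cake, the green cake and the white stamp where they are.

Things in the scene. Friction and masses are not known exactly. Their poses are not given: they have to be found in the camera images.
- stand: Fixed round aluminium foot of the press, diameter 152, 12 high, carrying a steel seat drum (diameter 88, top 34 above the table) and a spindle on its axis. Origin: centre of the underside, on the table, on the axis about which the plate turns. Its x axis points towards the red pin; z is up. Place and yaw vary.
- pin (a point): Top of the upright red locating pin on the stand: diameter 8, round-tipped, 55 from the stand axis, top 41 above the table. A small red mark on the foot just outside the plate's rim shows its direction when the plate hides it.
- plate: Loose yellow round pattern plate, diameter 116, 10 thick, about 0.16 kg. Origin: centre of the disc's underside; x towards its notch, z up. A hub under it fits the spindle with 1.5 play: it turns freely both ways and stays where left. At the start a friction collar holds the underside 42 above the table, 1 above the pin's tip; home is 34, on the seat drum. Off the notch, the pin blocks it.
- notch (a point): Centre of the square notch in the plate's rim, 55 from the plate's axis, at the level of the underside. The notch is 13 wide, runs from the rim 13 inward and goes right through, so the 8 pin has 2.5 play on each side.
- peg (a point): Top centre of the blue upright round finger peg on the plate, diameter 12, standing 24 above the plate's top face, 38 from the plate's axis, on the far side from the notch, on the line from the notch through the axis. Push it sideways to turn the plate.
- button (a point): Top of the blue round button fixed in the centre of the plate, diameter 26, 6 above the plate's top face. At the start it is 58 above the table, 50 when the plate is home. With the notch over the pin, pressing here with 6 to 8 N moves the plate 8 down, and it stays down.
- persimmon_cake: Loose purple persimmon-shaped rice cake with a green leaf on top, 48x47x40. Origin: centre of the underside. A bystander.
- green_cake: Loose dark green half-moon rice cake, 38x58x28. Origin: centre of the underside. A bystander.
- stamp: Loose white plunger stamp, 46 in diameter, 43 high. Origin: centre of the underside. A bystander.

How it is judged:
At the end, for the whole second after the job is handed in: The plate lies at rest, level within 0.04 rad, with its underside less than 35.8 mm above the table (home is 34 mm) and the notch within 6 mm of the pin (z of plate in the frame of stand between 0.031 and 0.0358 m and horizontal distance between notch and pin below 0.006 m and angle between plate's own z axis and vertical below 0.04 rad and linear speed of plate below 0.01 m/s); the robot touches nothing.
It fails at once if the plate is lifted (its underside more than 48 mm above the table) (height (world z) of plate above 0.048 m).
It fails at once if the plate is forced (fingers push on it with more than 60 N) (contact force between the fingers and plate above 60 N).
It fails at once if a bystander (persimmon-shaped cake, green cake or stamp) is moved by more than 20 mm (distance of any of persimmon_cake, green_cake, stamp from where it was at the start of the episode above 0.02 m).
It also fails if it takes over 64 s, if anything falls off the work surface, if the arm or the gripper's body presses on something with over 40 N, if the wrist force passes 120 N, or if a joint passes its speed limit or range.

## Working session

There is one attempt and no reset: what is moved stays moved. The work goes in short steps, Python scripts to look and compute and a tool call to move; the robot and the scene stay as the last step left them, time stands still between calls to the robot, and variables do not carry over. Pictures are saved under pics/ and viewed, at most 10 in all, crops included, and the job is handed in when it is done.

```bash
ls; mkdir -p pics; python3 - <<'E'
from cell import ctrl
import cv2
for n in("top","scene"): cv2.imwrite(f"pics/{n}0.png",ctrl.camera(n))
s=ctrl.sense();print(s["time_s"],s["position"],s["ee_rot"],s["gripper_width"])
m=ctrl.camera_model("top");print(m)
E
```

```text
cell.py
pics
0.1 [ 0.21395257 -0.50610476  0.23055788] [-7.96000833e-04  9.80085806e-01  1.98572850e-01 -4.97665003e-05] 0.08526611522864735
{'fx': 457.3216002089743, 'fy': 457.3216002089743, 'cx': 312.99734651552495, 'cy': 236.05915597682105, 'cam_to_world': array([[ 7.65597994e-03, -9.93934942e-01,  1.09702855e-01,
         4.75330712e-01],
       [-9.99970663e-01, -7.58302393e-03,  1.08222238e-03,
        -1.04141649e-01],
       [-2.43779267e-04, -1.09707922e-01, -9.93963839e-01,
         1.01515739e+00],
       [ 0.00000000e+00,  0.00000000e+00,  0.00000000e+00,
         1.00000000e+00]])}
```

View pics/top0.png

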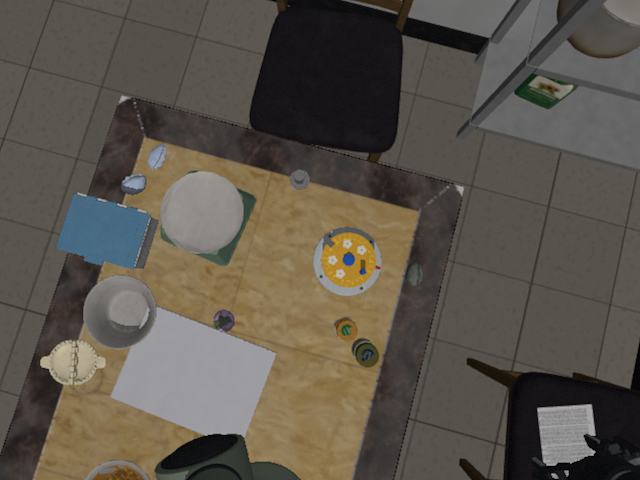

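View pics/scene0.png

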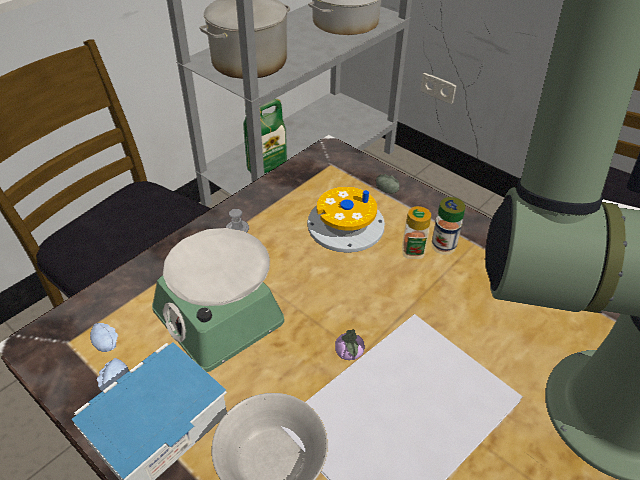

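The top view shows the plate at about (348,260), the peg near (363,267), the red mark near (378,267) and the notch probably near (330,240). The stamp is near (300,180), the green cake near (415,273) and the persimmon cake near (224,320). Next I'll measure with colour masks.

```bash
cat > h.py <<'E'
from cell import ctrl
import cv2, numpy as np
def ray(m,uv,z):
    T=m["cam_to_world"]; d=T[:3,:3]@[(uv[0]-m["cx"])/m["fx"],(uv[1]-m["cy"])/m["fy"],1]
    return T[:3,3]+d*(z-T[2,3])/d[2]
def blobs(im,lo,hi,box,amin):
    x0,y0,x1,y1=box; h=cv2.cvtColor(im[y0:y1,x0:x1],cv2.COLOR_BGR2HSV)
    n,l,s,c=cv2.connectedComponentsWithStats(cv2.inRange(h,lo,hi))
    return [(c[i]+[x0,y0],s[i][4],s[i][:4]) for i in range(1,n) if s[i][4]>=amin]
E
python3 - <<'E'
from h import *
m=ctrl.camera_model("top"); im=cv2.imread("pics/top0.png"); box=(305,215,392,305)
for n,lo,hi,z in(("blue",(105,120,40),(125,255,255),.058),("red",(0,150,60),(6,255,255),.012),("red",(172,120,60),(180,255,255),.012),("yellow",(15,150,80),(30,255,255),.052)):
    for c,a,b in blobs(im,lo,hi,box,3): print(n,c.round(1),a,b,ray(m,c,z).round(4))
cv2.imwrite("pics/crop.png",cv2.resize(im[215:305,305:392],None,fx=6,fy=6,interpolation=cv2.INTER_CUBIC))
E
```

```text
blue [348.3 259.1] 99 [38 39 11 11] [ 0.533  -0.1775  0.058 ]
blue [362.6 271.2] 23 [55 54  6  5] [ 0.508  -0.2072  0.058 ]
red [377.7 267.4] 7 [71 52  4  2] [ 0.518  -0.2453  0.012 ]
yellow [348.9 260.2] 1788 [17 18 54 54] [ 0.5311 -0.1792  0.052 ]
```

View pics/crop.png

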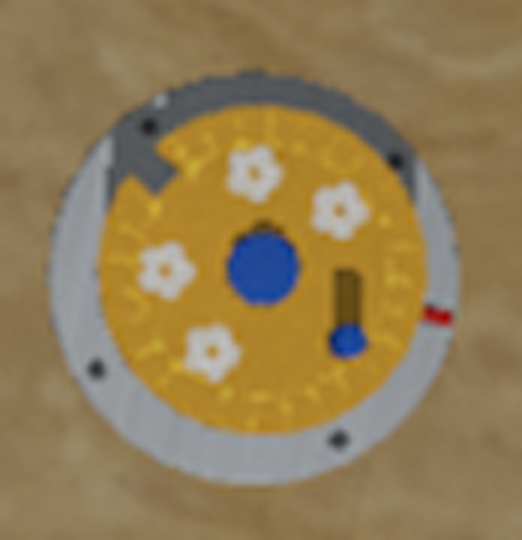

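The crop shows the notch at the upper left, the peg at the lower right and the red mark at the right. Next I'll compute angles and the approach.

```bash
cat >> h.py <<'E'
from scipy.spatial.transform import Rotation as R
def rot(s): return R.from_quat(np.roll(s["ee_rot"],-1)).as_matrix()
def delta(p,yaw=None):
    s=ctrl.sense(); M=rot(s); y=np.arctan2(M[1,0],M[0,0])
    print("tool delta",(M.T@(np.array(p)-s["position"])).round(4),"yaw",y.round(3),"" if yaw is None else ("turn",round((y-yaw+np.pi)%(2*np.pi)-np.pi,3)),"q",np.round(s["joint_positions"],2))
def ang(v): return np.degrees(np.arctan2(v[1],v[0]))
E
python3 - <<'E'
from h import *
m=ctrl.camera_model("top"); im=cv2.imread("pics/top0.png")
A=ray(m,(348.3,259.1),.058); P=ray(m,(362.6,271.2),.076); K=ray(m,(377.7,267.4),.012)
N=ray(m,(305+155/6,215+172/6),.052)
foot=ray(m,(305+254/6,215+278/6),.012)
for n,v in(("peg",P),("mark",K),("notch",N),("foot",foot)): d=(v-A)[:2];print(n,v.round(4),"r",np.hypot(*d).round(4),ang(d).round(1))
th=np.arctan2(*(P-A)[1::-1]); t=np.array([np.sin(th),-np.cos(th)])
st=(A[:2]+.038*np.array([np.cos(th),np.sin(th)])-t*.030); print("start",st, th)
delta([*st,.12],th-np.pi/2)
# other sides
for n,uv,z in(("stamp",(300,180),.02),("green",(415,273),.015),("bottle",(346,328),.08),("bottle2",(366,352),.08)):print(n,ray(m,uv,z).round(3))
E
```

```text
peg [ 0.5073 -0.2053  0.076 ] r 0.0379 -132.6
mark [ 0.5181 -0.2453  0.012 ] r 0.0695 -102.4
notch [ 0.5657 -0.1409  0.052 ] r 0.049 48.1
foot [ 0.5309 -0.1788  0.012 ] r 0.0026 -147.0
start [ 0.52934816 -0.22566959] -2.3145105987365553
tool delta [ 0.3997 -0.1354  0.1109] yaw 0.4 ('turn', np.float64(-1.998)) q [-1.31  0.33 -0.19  1.05  0.    1.44]
stamp [ 0.71  -0.073  0.02 ]
green [ 0.506 -0.326  0.015]
bottle [ 0.393 -0.171  0.08 ]
bottle2 [ 0.346 -0.211  0.08 ]
```

Careful with the scale: shifts go in shares of 0.6 m and turns go in shares of 180 degrees. That gives: 0.0363 m is 0.0605, -0.0123 m is -0.0205.

Request:
tcp_steps(steps={"segments": [[0.0605, -0.0205, 0, 0, 0], [0.0605, -0.0205, 0, 0, 0], [0.0605, -0.0205, 0, 0, 0], [0.0605, -0.0205, 0, 0, 0], [0.0605, -0.0205, 0, 0, 0], [0.0605, -0.0205, 0, 0, 0], [0.0605, -0.0205, 0, 0, 0], [0.0605, -0.0205, 0, 0, 0]]})

```text
time_s: 0.77
position: [0.4442, -0.3013, 0.231]
ee_rot: [-0.0, 0.98, 0.199, -0.0]
wrist_force: [0.7, 0.1, 0.2]
gripper_width: -0.0002
grasp_force: 0.0
```

Request:
tcp_steps(steps={"segments": [[0.0605, -0.0205, 0, 0, 0], [0.0605, -0.0205, 0, 0, 0], [0.0605, -0.0205, 0, 0, 0], [0, 0, 0, -0.0398, 0], [0, 0, 0, -0.0398, 0], [0, 0, 0, -0.0398, 0], [0, 0, 0, -0.0398, 0], [0, 0, 0, -0.0398, 0]]})

```text
time_s: 1.43
position: [0.5291, -0.2261, 0.2307]
ee_rot: [-0.001, 0.87, 0.493, -0.0]
wrist_force: [-0.8, -0.4, 0.4]
gripper_width: -0.0002
grasp_force: 0.0
```

Request:
tcp_steps(steps={"segments": [[0, 0, 0.0167, -0.0398, 0], [0, 0, 0.0167, -0.0398, 0], [0, 0, 0.0167, -0.0398, 0], [0, 0, 0.0167, -0.0398, 0], [0, 0, 0.0167, -0.0398, 0], [0, 0, 0.0167, -0.0398, 0], [0, 0, 0.0167, -0.0398, 0], [0, 0, 0.0167, -0.0398, 0]]})

```text
time_s: 2.1
position: [0.5289, -0.2264, 0.1503]
ee_rot: [-0.001, 0.527, 0.85, -0.0]
wrist_force: [-0.5, 0.6, -0.8]
gripper_width: 0.0001
grasp_force: 0.0
```

Request:
tcp_steps(steps={"segments": [[0, 0, 0, -0.0398, 0], [0, 0, 0, -0.0398, 0], [0, 0, 0, -0.0398, 0], [0, 0, 0, 0, 0], [0, 0, 0, 0, 0]]})

```text
time_s: 2.52
position: [0.529, -0.2265, 0.151]
ee_rot: [-0.0, 0.364, 0.931, 0.0]
wrist_force: [0.2, 0.6, -0.3]
gripper_width: 0.0002
grasp_force: 0.0
```

```bash
python3 - <<'E'
from h import *
delta([.5293,-.2257,.060],-2.3145-np.pi/2)
cv2.imwrite("pics/w1.png",ctrl.camera("wrist"))
E
```

```text
tool delta [0.0002 0.0008 0.091 ] yaw 2.397 ('turn', np.float64(-0.001)) q [-0.53  0.44 -0.24  0.89  0.    0.21]
```

View pics/w1.png

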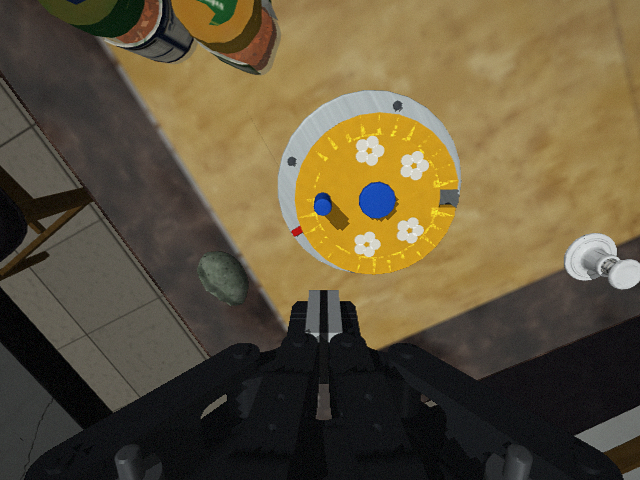

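The wrist view shows the peg at (323,204), the button at (378,200), the notch at (449,198) and the red mark at (297,231). The fingertips are behind the peg at (323,330). I'll cross-check the geometry from this view.

```bash
cat >> h.py <<'E'
def look(fn,zb=.058):
    m=ctrl.camera_model("wrist"); im=ctrl.camera("wrist"); cv2.imwrite(fn,im); return calc(m,im,zb)
def calc(m,im,zb=.058):
    box=(150,50,560,300)
    b=sorted(blobs(im,(105,150,60),(125,255,255),box,40),key=lambda t:-t[1]); r=blobs(im,(0,180,80),(6,255,255),box,8)+blobs(im,(174,180,80),(180,255,255),box,8)
    print([(c.round(1),a) for c,a,_ in b],[(c.round(1),a) for c,a,_ in r])
    A=ray(m,b[0][0],zb); print("axis",A.round(4))
    if len(b)>1: P=ray(m,b[1][0],zb+.018); d=(P-A)[:2]; print("peg",P.round(4),np.hypot(*d).round(4),ang(d).round(1))
    if r: K=ray(m,max(r,key=lambda t:t[1])[0],.012); d=(K-A)[:2]; print("mark",K.round(4),np.hypot(*d).round(4),ang(d).round(1))
E
python3 - <<'E'
from h import *
m=ctrl.camera_model("wrist");calc(m,cv2.imread("pics/w1.png"))
N=ray(m,(449,198),.052);A=ray(m,(378,200),.058);print(ang((N-A)[:2]))
E
```

```text
[(array([376.6, 199.8]), np.int32(1015)), (array([322., 204.]), np.int32(309))] [(array([296.5, 231.2]), np.int32(59))]
axis [ 0.5299 -0.1782  0.058 ]
peg [ 0.5035 -0.2054  0.076 ] 0.0379 -134.1
mark [ 0.5161 -0.247   0.012 ] 0.0702 -101.3
47.5625432368495
```

To row units: 0.03 m is 0.05, 0.025 m is 0.0417.

Request:
tcp_steps(steps={"segments": [[0, 0, 0.05, 0, 0], [0, 0, 0.05, 0, 0], [0, 0, 0.0417, 0, 0], [0, 0, 0.01, 0, 0], [0, 0, 0, 0, 0], [0.01, 0, 0, 0, 0], [0.01, 0, 0, 0, 0], [0, 0, 0, 0, 0]]})

```text
time_s: 3.23
position: [0.5202, -0.2179, 0.0618]
ee_rot: [0.001, 0.362, 0.932, -0.0]
wrist_force: [-0.3, -0.9, 0.8]
gripper_width: 0.0001
grasp_force: 0.0
```

Request:
tcp_steps(steps={"segments": [[0.0065, -0.0025, 0, 0.0318, 0], [0.0065, -0.0025, 0, 0.0318, 0], [0.0065, -0.0025, 0, 0.0318, 0], [0.0065, -0.0025, 0, 0.0318, 0], [0, 0, 0, 0, 0]]})

```text
time_s: 3.65
position: [0.5062, -0.2101, 0.0617]
ee_rot: [0.001, 0.541, 0.841, 0.0]
wrist_force: [-0.6, -0.1, -0.0]
gripper_width: -0.0002
grasp_force: 0.0
```

```bash
python3 - <<'E'
from h import *
look("pics/w2.png"); delta([.531,-.178,.06])
E
```

```text
[(array([402.6, 261.1]), np.int32(2276)), (array([319.2, 278.7]), np.int32(854))] []
axis [ 0.5292 -0.176   0.058 ]
peg [ 0.4948 -0.1922  0.076 ] 0.0381 -154.7
tool delta [0.0191 0.0358 0.0016] yaw 2.002  q [-0.53  0.49 -0.42  0.66  0.    0.61]
```

View pics/w2.png

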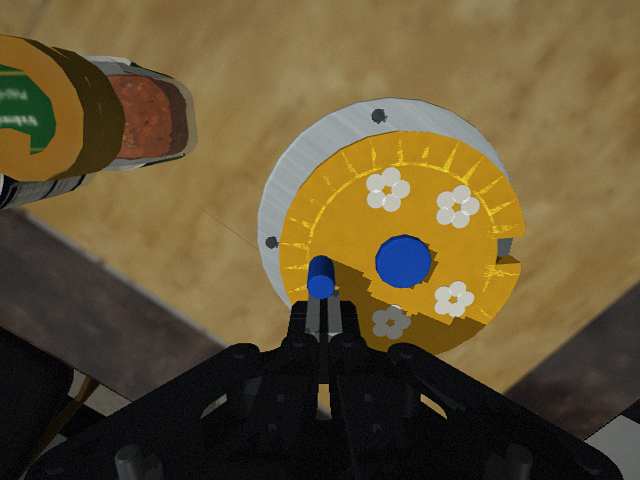

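The peg is at (319,279), against the fingertip, and the plate has turned about 21°. I'll carry on round the arc.

To row units: 0.0038 m is 0.0063, -0.0017 m is -0.0028, 0.1 rad is 0.0318.

Request:
tcp_steps(steps={"segments": [[0.0063, -0.0028, 0, 0.0318, 0], [0.0063, -0.0028, 0, 0.0318, 0], [0.0063, -0.0028, 0, 0.0318, 0], [0.0063, -0.0028, 0, 0.0318, 0], [0.0063, -0.0028, 0, 0.0318, 0], [0.0063, -0.0028, 0, 0.0318, 0], [0.0063, -0.0028, 0, 0.0318, 0], [0.0063, -0.0028, 0, 0.0318, 0]]})

```text
time_s: 4.37
position: [0.4911, -0.1822, 0.0611]
ee_rot: [0.001, 0.826, 0.564, 0.0]
wrist_force: [-0.9, -0.3, 1.3]
gripper_width: -0.0003
grasp_force: 0.3
```

```bash
python3 - <<'E'
from h import *
look("pics/w3.png"); delta([.530,-.177,.06])
E
```

```text
[(array([403.3, 262.3]), np.int32(2165)), (array([320.1, 280.6]), np.int32(850))] []
axis [ 0.5314 -0.1764  0.058 ]
peg [ 0.4959 -0.1633  0.076 ] 0.0379 159.7
tool delta [0.0183 0.0349 0.001 ] yaw 1.195  q [-0.5   0.46 -0.48  0.63  0.    1.45]
```

To row units: 0.0038 m is 0.0063, -0.0017 m is -0.0028, 0.1 rad is 0.0318.

Request:
tcp_steps(steps={"segments": [[0.0063, -0.0028, 0, 0.0318, 0], [0.0063, -0.0028, 0, 0.0318, 0], [0.0063, -0.0028, 0, 0.0318, 0], [0.0063, -0.0028, 0, 0.0318, 0], [0.0063, -0.0028, 0, 0.0318, 0], [0.0063, -0.0028, 0, 0.0318, 0], [0.0063, -0.0028, 0, 0.0318, 0], [0, 0, 0, 0, 0]]})

```text
time_s: 5.08
position: [0.4984, -0.1539, 0.0608]
ee_rot: [0.0, 0.969, 0.249, 0.001]
wrist_force: [-0.7, 0.0, 0.1]
gripper_width: 0.0001
grasp_force: 0.0
```

Request:
tcp_steps(steps={"segments": [[0.0063, -0.0028, 0, 0.0318, 0], [0.0063, -0.0028, 0, 0.0318, 0], [0.0063, -0.0028, 0, 0.0318, 0], [0.0063, -0.0028, 0, 0.0318, 0], [0, 0, 0, 0, 0]]})

```text
time_s: 5.5
position: [0.5102, -0.1426, 0.0607]
ee_rot: [0.0, 0.999, 0.052, 0.001]
wrist_force: [-0.9, 1.1, -0.3]
gripper_width: 0.0
grasp_force: 0.0
```

```bash
python3 - <<'E'
from h import *
look("pics/w4.png"); delta([.5305,-.1773,.06])
E
```

```text
[(array([404.1, 264.6]), np.int32(2250)), (array([322.4, 278.9]), np.int32(915))] []
axis [ 0.5325 -0.1774  0.058 ]
peg [ 0.5297 -0.1402  0.076 ] 0.0373 94.2
tool delta [0.0168 0.0366 0.0006] yaw 0.106  q [-0.41  0.47 -0.47  0.63 -0.    2.62]
```

View pics/w4.png

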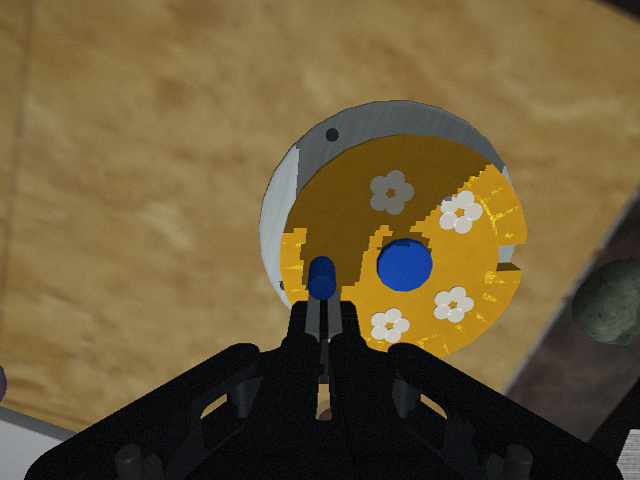

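The notch is at about (510,255), roughly 16° short of the pin. I'll do two more rows and then measure the notch directly.

To row units: 0.0038 m is 0.0063, -0.0017 m is -0.0028, 0.1 rad is 0.0318.

Request:
tcp_steps(steps={"segments": [[0.0063, -0.0028, 0, 0.0318, 0], [0.0063, -0.0028, 0, 0.0318, 0], [0, 0, 0, 0, 0], [0, 0, 0, 0, 0]]})

```text
time_s: 5.88
position: [0.5169, -0.139, 0.0604]
ee_rot: [0.0, 0.999, -0.047, 0.0]
wrist_force: [0.2, 0.3, 1.0]
gripper_width: -0.0004
grasp_force: 0.0
```

```bash
python3 - <<'E'
from h import *
look("pics/w5.png"); delta([.5305,-.1773,.06])
cv2.imwrite("pics/t5.png",ctrl.camera("top")); im=cv2.imread("pics/w5.png");t=cv2.imread("pics/t5.png")[215:305,305:392]
cv2.imwrite("pics/c5.png",np.hstack([im[160:360,440:600].repeat(2,0).repeat(2,1),cv2.resize(t,(400,400),interpolation=cv2.INTER_CUBIC)]))
E
```

```text
[(array([404.2, 263.3]), np.int32(2278)), (array([321.9, 278.1]), np.int32(934))] [(array([506.7, 252. ]), np.int32(117))]
axis [ 0.5326 -0.1777  0.058 ]
peg [ 0.537  -0.1406  0.076 ] 0.0374 83.4
mark [ 0.5146 -0.248   0.012 ] 0.0726 -104.4
tool delta [0.0174 0.0369 0.0003] yaw -0.095  q [-0.4   0.48 -0.45  0.64 -0.    2.84]
```

View pics/c5.png

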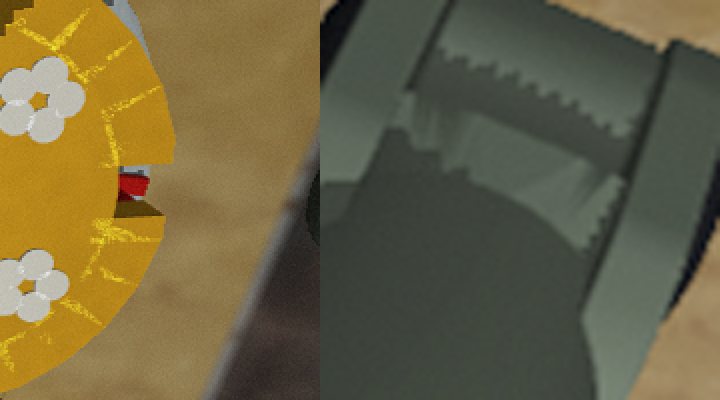

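The notch at crop (135,190) shows red through it, which could be the pin or the mark. I'll back off, rise and measure clearly.

To row units: -0.04 m is -0.0667, -0.01 m is -0.0167.

Request:
tcp_steps(steps={"segments": [[-0.0167, 0, 0, 0, 0], [-0.0167, 0, -0.0167, 0, 0], [0, 0, -0.0667, 0, 0], [0, 0, -0.0667, 0, 0], [-0.0167, 0, -0.05, 0, 0], [-0.0167, 0, 0, 0, 0], [0, 0, 0, 0, 0], [0, 0, 0, 0, 0]]})

```text
time_s: 6.65
position: [0.4765, -0.1347, 0.1801]
ee_rot: [-0.0, 0.999, -0.049, -0.0]
wrist_force: [0.3, 0.2, -0.2]
gripper_width: 0.0001
grasp_force: 0.0
```

```bash
python3 - <<'E'
from h import *
look("pics/w6.png"); m=ctrl.camera_model("wrist"); print(m["cam_to_world"][:3,3])
im=cv2.imread("pics/w6.png"); cv2.imwrite("pics/c6.png",cv2.resize(im[80:320,240:560],None,fx=2.5,fy=2.5,interpolation=cv2.INTER_CUBIC))
E
```

```text
[(array([372.8, 153.3]), np.int32(901)), (array([322.3, 158.2]), np.int32(221))] [(array([448.7, 161. ]), np.int32(14)), (array([447.4, 161.4]), np.int32(8))]
axis [ 0.5322 -0.1778  0.058 ]
peg [ 0.5338 -0.14    0.076 ] 0.0378 87.5
mark [ 0.5151 -0.2503  0.012 ] 0.0745 -103.2
[ 0.5542683  -0.1425815   0.32291858]
```

View pics/c6.png

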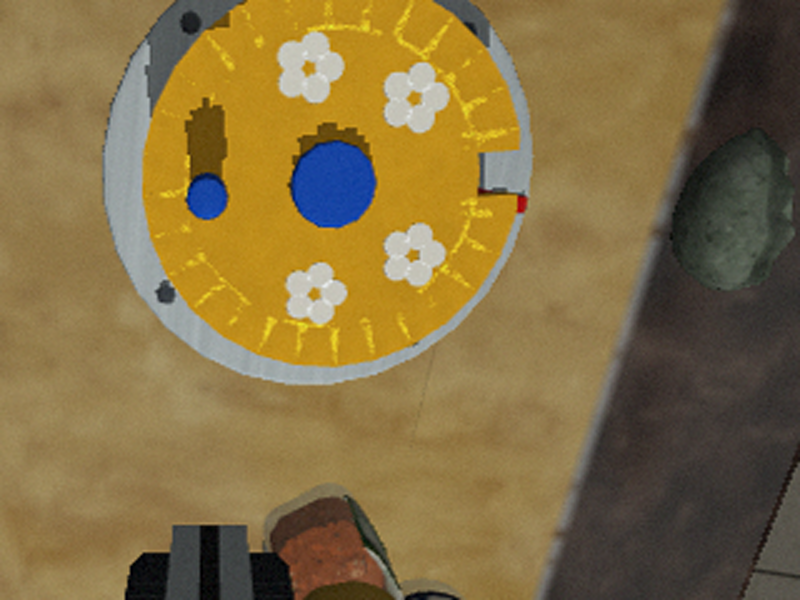

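The peg is at crop (207,197), the notch at (500,172), the mark at (521,203), and the pin's edge shows at the notch's lower side (482,192). The plate needs to turn about 10° more the same way.

```bash
python3 - <<'E'
from h import *
m=ctrl.camera_model("wrist"); f=lambda u,v,z:ray(m,(240+u/2.5,80+v/2.5),z)
A=ray(m,(372.8,153.3),.058)
for n,p in(("notch",f(498,173,.052)),("corner up",f(480,150,.052)),("corner lo",f(478,194,.052)),("mark",f(521,203,.012)),("pin edge",f(482,192,.041))): d=(p-A)[:2];print(n,np.hypot(*d).round(4),ang(d).round(1))
im=cv2.imread("pics/w6.png"); h=cv2.cvtColor(im,cv2.COLOR_BGR2HSV)
k=ctrl.camera("top"); cv2.imwrite("pics/t6.png",k); mt=ctrl.camera_model("top")
for c,a,_ in blobs(k,(105,120,40),(125,255,255),(305,215,392,305),3): print("top blue",c,a,ray(mt,c,.058).round(4),ray(mt,c,.076).round(4))
s=ctrl.sense(); print(s["position"])
E
```

```text
notch 0.0513 -92.8
corner up 0.046 -84.0
corner lo 0.0459 -100.2
mark 0.0741 -103.5
pin edge 0.0504 -100.1
[ 0.47643985 -0.1345134   0.17909822]
```

To row units: 0.04 m is 0.0667, 0.035 m is 0.0583.

Request:
tcp_steps(steps={"segments": [[0, 0, 0.0667, 0, 0], [0, 0, 0.0667, 0, 0], [0, 0, 0.0583, 0, 0], [0, 0, 0.0067, 0, 0], [0.025, 0, 0, 0, 0], [0.025, 0, 0, 0, 0], [0.0167, 0, 0, 0, 0], [0, 0, 0, 0, 0]]})

```text
time_s: 7.42
position: [0.5193, -0.1393, 0.0618]
ee_rot: [0.0, 0.999, -0.05, 0.001]
wrist_force: [0.3, -0.3, 0.9]
gripper_width: -0.0002
grasp_force: 0.0
```

Request:
tcp_steps(steps={"segments": [[0.005, 0, 0, 0, 0], [0.005, 0, 0, 0, 0], [0, 0, 0, 0, 0], [-0.0167, 0, 0, 0, 0], [-0.0167, 0, -0.0167, 0, 0], [0, 0, -0.0667, 0, 0], [0, 0, -0.0667, 0, 0], [-0.0433, 0, -0.05, 0, 0]]})

```text
time_s: 8.08
position: [0.4805, -0.136, 0.1845]
ee_rot: [0.001, 0.999, -0.05, 0.003]
wrist_force: [1.4, -1.2, 2.3]
gripper_width: -0.0001
grasp_force: 0.0
```

Request:
tcp_steps(steps={"segments": [[0, 0, 0, 0, 0], [0, 0, 0, 0, 0]]})

```text
time_s: 8.25
position: [0.4772, -0.135, 0.1835]
ee_rot: [0.001, 0.999, -0.05, 0.002]
wrist_force: [-0.7, -0.1, -0.8]
gripper_width: 0.0002
grasp_force: 0.0
```

```bash
python3 - <<'E'
from h import *
look("pics/w7.png"); im=cv2.imread("pics/w7.png"); cv2.imwrite("pics/c7.png",cv2.resize(im[80:320,240:560],None,fx=2.5,fy=2.5,interpolation=cv2.INTER_CUBIC))
E
```

```text
[(array([372.6, 154.5]), np.int32(877)), (array([322.9, 151.8]), np.int32(213))] [(array([440.7, 161.9]), np.int32(87))]
axis [ 0.5321 -0.1788  0.058 ]
peg [ 0.539  -0.1416  0.076 ] 0.0378 79.5
mark [ 0.5158 -0.2452  0.012 ] 0.0685 -103.8
```

View pics/c7.png

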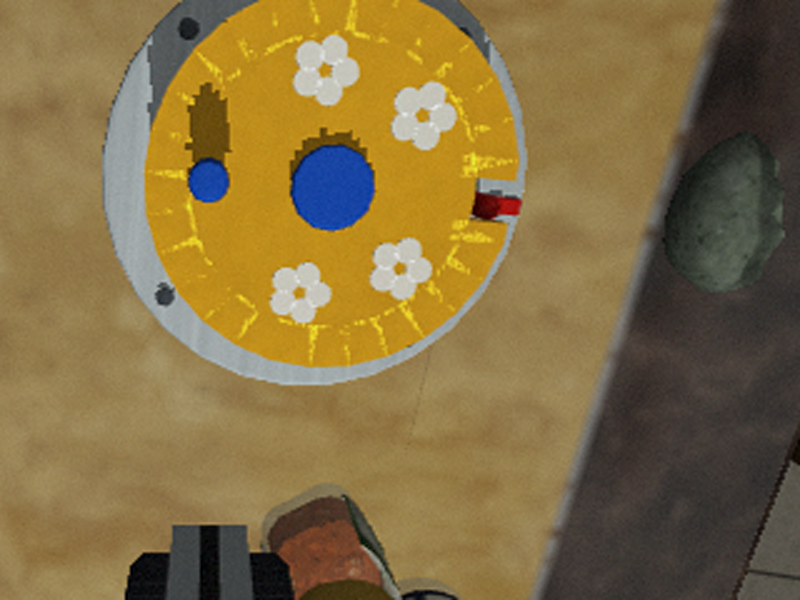

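The pin is dark red at crop (487,207) inside the notch (edges at about 178 and 220), slightly low of centre. I'll quantify the offset.

```bash
python3 - <<'E'
from h import *
m=ctrl.camera_model("wrist"); im=cv2.imread("pics/w7.png"); A=ray(m,(372.6,154.5),.058)
S=np.array([.531,-.1783,.012])
h=cv2.cvtColor(im,cv2.COLOR_BGR2HSV)[145:175,425:452]
red=((h[...,0]<8)|(h[...,0]>172))&(h[...,1]>140); yel=(h[...,0]>14)&(h[...,0]<32)&(h[...,1]>140)
for y in range(30): print(145+y,''.join('R' if r and v>110 else 'r' if r else 'Y' if q else '.' for r,q,v in zip(red[y],yel[y],h[y,:,2])))
for n,uv,z in(("notch up",(431.5,151.5),.052),("notch lo",(430,167.5),.052),("pin",(434.5,162.5),.039)):
    p=ray(m,uv,z); d=(p-A)[:2]; print(n,p.round(4),np.hypot(*d).round(4),ang(d).round(1))
E
```

```text
145 YYYYYYYYYYYYYYYYYYYYYY....Y
146 YYYYYYYYYYYYYYYYYYYYYY....Y
147 YYYYYYYYYYYYYYYYYYYYYY.....
148 YYYYYYYYYYYYYYYYYYYYYY.....
149 YYYYYYYYYYYYYYYYYYYYYY...Y.
150 YYYYYYYYYYYYYYYYYYYYY....Y.
151 YYYYYY.....YYYYYYYYYYY...Y.
152 YYYYYY.....................
153 YYYYYY.....................
154 YYYYYY.....................
155 YYYYY......................
156 YYYYY......................
157 YYYYYrr....................
158 YYYYYrrrrrrrr..............
159 YYYYYrrrrrrrrrRRRRrrrr.....
160 YYYYYrrrrrrrrrRRRRRRRRRR...
161 YYYYYrrrrrrrrrRRRRRRRRRR...
162 YYYY.rrrrrrrrrrRRRRRRRR....
163 YYYYrrrrrrrrrrrRRRRRRRR....
164 YYYYrrrrrrrrrrRRRRRRRRR....
165 YYYYrrrrrrrrrrRRRRRRRRR....
166 YYY..rrrrrrrr..............
167 YYY......rrr...............
168 YYYYYYYYYYYYYY.............
169 YYYYYYYYYYYYYYYYYY.........
170 YYYYYYYYYYYYYYYYYY.........
171 YYYYYYYYYYYYYYYYYY.........
172 YYYYYYYYYYYYYYYYY..........
173 YYYYYYYYYYYYYYYYY..........
174 YYYYYYYYYYYYYYYYY..........
notch up [ 0.5289 -0.2243  0.052 ] 0.0461 -93.5
notch lo [ 0.5168 -0.223   0.052 ] 0.0472 -108.4
pin [ 0.5187 -0.2305  0.039 ] 0.0539 -104.0
```

To row units: 0.04 m is 0.0667, 0.035 m is 0.0583.

Request:
tcp_steps(steps={"segments": [[0, 0, 0.0667, 0, 0], [0, 0, 0.0667, 0, 0], [0, 0, 0.0583, 0, 0], [0, 0, 0.0067, 0, 0], [0.025, 0, 0, 0, 0], [0.025, 0, 0, 0, 0], [0.0167, 0, 0, 0, 0], [0.0067, 0, 0, 0, 0]]})

```text
time_s: 8.97
position: [0.5225, -0.1395, 0.0627]
ee_rot: [0.0, 0.999, -0.05, 0.0]
wrist_force: [0.0, 0.5, -0.2]
gripper_width: 0.0002
grasp_force: 0.0
```

Request:
tcp_steps(steps={"segments": [[0.0033, 0, 0, 0, 0], [0.003, 0, 0, 0, 0], [0, 0, 0, 0, 0], [-0.0167, 0, 0, 0, 0], [-0.0167, 0, -0.0167, 0, 0], [0, 0, -0.0667, 0, 0], [0, 0, -0.0667, 0, 0], [-0.0463, 0, -0.05, 0, 0]]})

```text
time_s: 9.63
position: [0.4807, -0.136, 0.1855]
ee_rot: [0.001, 0.999, -0.05, 0.003]
wrist_force: [0.5, -0.8, 0.7]
gripper_width: -0.0003
grasp_force: 0.0
```

Request:
tcp_steps(steps={"segments": [[0, 0, 0, 0, 0], [0, 0, 0, 0, 0]]})

```text
time_s: 9.8
position: [0.4771, -0.135, 0.1845]
ee_rot: [0.001, 0.999, -0.05, 0.002]
wrist_force: [-0.2, 0.8, 0.5]
gripper_width: 0.0001
grasp_force: 0.0
```

```bash
python3 - <<'E'
from h import *
look("pics/w8.png"); im=cv2.imread("pics/w8.png")
h=cv2.cvtColor(im,cv2.COLOR_BGR2HSV)[145:178,420:452]
red=((h[...,0]<8)|(h[...,0]>172))&(h[...,1]>140); yel=(h[...,0]>14)&(h[...,0]<32)&(h[...,1]>140)
for y in range(33): print(145+y,''.join('R' if r and v>110 else 'r' if r else 'Y' if q else '.' for r,q,v in zip(red[y],yel[y],h[y,:,2])))
delta([.531,-.178,.10])
E
```

```text
[(array([372.4, 154.3]), np.int32(866)), (array([323.1, 149.6]), np.int32(210))] [(array([440.5, 161.7]), np.int32(84))]
axis [ 0.5321 -0.1787  0.058 ]
peg [ 0.5403 -0.1418  0.076 ] 0.0379 77.5
mark [ 0.5156 -0.2453  0.012 ] 0.0686 -103.9
145 YYYYYYYYYYYYYYYYYYYYYYYYYYY....Y
146 YYYYYYYYYYYYYYYYYYYYYYYYYYY...Y.
147 YYYYYYYYYYYYYYYYYYYYYYYYYYY...YY
148 YYYYYYYYYYYYYYYYYYYYYYYYYYY...Y.
149 YYYYYYYYYYYYYYYYYYYYYYYYYYY...Y.
150 YYYYYYYYYYYYYYYYYYYYYYYYYY....Y.
151 YYYYYYYYYYYYYYYYYYYYYYYYYY......
152 YYYYYYYYYYYYYYYYYYYYYYYYYY......
153 YYYYYYYYYY.....YYYYYYYYYYY......
154 YYYYYYYYYY.............YYY......
155 YYYYYYYYYY..................
[... 204 characters left out ...]
rrrrrrrrrRRRRRRRRR....
162 YYYYYYYYYrrrrrrrrrRRRRRRRRRR....
163 YYYYYYYYYrrrrrrrrRRRRRRRRRRR....
164 YYYYYYYY.rrrrrrrrRRRRRRRRRRR....
165 YYYYYYYY.rrrrrrrrRR...RRRRR.....
166 YYYYYYY....rrrrrrR..............
167 YYYYYYY.......rr................
168 YYYYYYY.........................
169 YYYYYYYYY.......................
170 YYYYYYYYYYYYYYYYY...............
171 YYYYYYYYYYYYYYYYYYYYY...........
172 YYYYYYYYYYYYYYYYYYYYYY..........
173 YYYYYYYYYYYYYYYYYYYYY...........
174 YYYYYYYYYYYYYYYYYYYYY...........
175 YYYYYYYYYYYYYYYYYYYYY...........
176 YYYYYYYYYYYYYYYYYYYYY...Y.......
177 YYYYYYYYYYYYYYYYYYYYY...........
tool delta [0.0581 0.0375 0.0831] yaw -0.101  q [-0.42  0.27 -0.41  0.89  0.    2.82]
```

The pin is about 1.5 mm off centre after parallax, so one more small nudge.

To row units: 0.04 m is 0.0667, 0.035 m is 0.0583.

Request:
tcp_steps(steps={"segments": [[0, 0, 0.0667, 0, 0], [0, 0, 0.0667, 0, 0], [0, 0, 0.0583, 0, 0], [0, 0, 0.0067, 0, 0], [0.025, 0, 0, 0, 0], [0.025, 0, 0, 0, 0], [0.0167, 0, 0, 0, 0], [0.01, 0, 0, 0, 0]]})

```text
time_s: 10.52
position: [0.5242, -0.1396, 0.0636]
ee_rot: [0.0, 0.999, -0.05, 0.0]
wrist_force: [-0.2, -0.2, -0.2]
gripper_width: 0.0001
grasp_force: 0.0
```

Request:
tcp_steps(steps={"segments": [[0.0033, 0, 0, 0, 0], [0.002, 0, 0, 0, 0], [0, 0, 0, 0, 0], [-0.0167, 0, 0, 0, 0], [-0.0167, 0, -0.0167, 0, 0], [0, 0, -0.0667, 0, 0], [0, 0, -0.0667, 0, 0], [-0.0487, 0, -0.05, 0, 0]]})

```text
time_s: 11.18
position: [0.481, -0.1361, 0.1864]
ee_rot: [0.001, 0.999, -0.05, 0.003]
wrist_force: [0.6, -1.5, 1.5]
gripper_width: 0.0002
grasp_force: 0.0
```

Request:
tcp_steps(steps={"segments": [[0, 0, 0, 0, 0], [0, 0, 0, 0, 0]]})

```text
time_s: 11.35
position: [0.4771, -0.135, 0.1853]
ee_rot: [0.001, 0.999, -0.05, 0.002]
wrist_force: [1.0, 0.8, -0.4]
gripper_width: -0.0001
grasp_force: 0.0
```

```bash
python3 - <<'E'
from h import *
look("pics/w9.png"); im=cv2.imread("pics/w9.png")
h=cv2.cvtColor(im,cv2.COLOR_BGR2HSV)[150:178,420:452]
red=((h[...,0]<8)|(h[...,0]>172))&(h[...,1]>140); yel=(h[...,0]>14)&(h[...,0]<32)&(h[...,1]>140)
for y in range(28): print(150+y,''.join('R' if r and v>110 else 'r' if r else 'Y' if q else '.' for r,q,v in zip(red[y],yel[y],h[y,:,2])))
delta([.531,-.178,.07])
E
```

```text
[(array([372.2, 154.2]), np.int32(863)), (array([323.3, 147.3]), np.int32(208))] [(array([440.1, 161.5]), np.int32(87))]
axis [ 0.5321 -0.1786  0.058 ]
peg [ 0.5418 -0.142   0.076 ] 0.0379 75.1
mark [ 0.5158 -0.2452  0.012 ] 0.0685 -103.8
150 YYYYYYYYYYYYYYYYYYYYYYYYYYY.....
151 YYYYYYYYYYYYYYYYYYYYYYYYYY......
152 YYYYYYYYYYYYYYYYYYYYYYYYYY......
153 YYYYYYYYYYYYYYYYYYYYYYYYYY......
154 YYYYYYYYYYYYYYYYYYYYYYYYYY......
155 YYYYYYYYYY..YYYYYYYYYYYYY.......
156 YYYYYYYYY........YYYYYYYY.......
157 YYYYYYYYYrrrr..........YY.......
158 YYYYYYYYYrrrrrrrrrrr............
159 YYYYYYYYYrrrrrrrrrrRRRRRRrr.....
160 YYYYYYYYYrrrrrrrRRRRRRRRRRRR....
161 YYYYYYYYYrrrrrrrrRRRRRRRRRRR....
162 YYYYYYYYYrrrrrrrrRRRRRRRRRRR....
163 YYYYYYYY.rrrrrrrrRRRRRRRRRRR....
164 YYYYYYYYrrrrrrrrrRRRRRRRRRR.....
165 YYYYYYYYrrrrrrrrrRR....RRRR.....
166 YYYYYYY....rrrrrRR..............
167 YYYYYYY.........................
168 YYYYYY..........................
169 YYYYYY..........................
170 YYYYYY..........................
171 YYYYYY..........................
172 YYYYYYYYYYYY.............Y......
173 YYYYYYYYYYYYYYYYY...............
174 YYYYYYYYYYYYYYYYYYYY............
175 YYYYYYYYYYYYYYYYYYYY............
176 YYYYYYYYYYYYYYYYYYYY............
177 YYYYYYYYYYYYYYYYYYYY............
tool delta [0.058  0.0375 0.114 ] yaw -0.101  q [-0.42  0.26 -0.41  0.9   0.    2.82]
```

The notch is now centred on the pin. Next I'll move over the button and press.

To row units: 0.04 m is 0.0667, 0.03 m is 0.05.

Request:
tcp_steps(steps={"segments": [[0.0483, 0.0312, 0, 0, 0], [0.0483, 0.0312, 0, 0, 0], [0, 0, 0.0667, 0, 0], [0, 0, 0.0667, 0, 0], [0, 0, 0.05, 0, 0], [0, 0, 0.0067, 0, 0], [0, 0, 0, 0, 0], [0, 0, 0, 0, 0]]})

```text
time_s: 12.07
position: [0.5313, -0.1777, 0.0693]
ee_rot: [-0.0, 0.999, -0.05, -0.0]
wrist_force: [-0.5, -0.4, 1.0]
gripper_width: -0.0001
grasp_force: 0.0
```

```bash
python3 - <<'E'
from h import *
delta([.5315,-.178,.058])
E
```

```text
tool delta [0.0002 0.0002 0.0113] yaw -0.1  q [-0.45  0.5  -0.38  0.69  0.    2.79]
```

To row units: 0.004 m is 0.0067, 0.002 m is 0.0033.

Request:
tcp_steps(steps={"segments": [[0, 0, 0.0067, 0, 0], [0, 0, 0.0067, 0, 0], [0, 0, 0.0033, 0, 0], [0, 0, 0.0025, 0, 0], [0, 0, 0.0025, 0, 0], [0, 0, 0, 0, 0]]})

```text
time_s: 12.57
position: [0.5316, -0.1779, 0.0567]
ee_rot: [0.0, 0.999, -0.05, 0.001]
wrist_force: [0.7, 0.2, 2.5]
gripper_width: 0.0003
grasp_force: 1.2
```

Request:
tcp_steps(steps={"segments": [[0, 0, 0.0025, 0, 0], [0, 0, 0.0025, 0, 0], [0, 0, 0, 0, 0]]})

```text
time_s: 12.82
position: [0.5316, -0.178, 0.0533]
ee_rot: [0.0, 0.999, -0.05, 0.0]
wrist_force: [-0.1, -0.8, 4.4]
gripper_width: 0.0001
grasp_force: 1.7
```

To row units: 0.0015 m is 0.0025, 0.001 m is 0.0017.

Request:
tcp_steps(steps={"segments": [[0, 0, 0.0025, 0, 0], [0, 0, 0.0017, 0, 0], [0, 0, 0, 0, 0]]})

```text
time_s: 13.07
position: [0.5316, -0.1779, 0.0506]
ee_rot: [0.0, 0.999, -0.05, 0.0]
wrist_force: [1.5, -1.2, 3.1]
gripper_width: 0.0
grasp_force: 1.3
```

Request:
tcp_steps(steps={"segments": [[0, 0, 0.0017, 0, 0], [0, 0, 0.0008, 0, 0], [0, 0, 0, 0, 0]]})

```text
time_s: 13.32
position: [0.5316, -0.1779, 0.05]
ee_rot: [0.0, 0.999, -0.05, 0.0]
wrist_force: [-1.4, 0.9, 11.3]
gripper_width: -0.0003
grasp_force: 5.4
```

Force has risen to 11 N at z = 0.050, which means the plate is home. I'll give it a slight extra press, then retract and check.

To row units: -0.04 m is -0.0667, -0.03 m is -0.05.

Request:
tcp_steps(steps={"segments": [[0, 0, 0.0008, 0, 0], [0, 0, 0, 0, 0], [0, 0, -0.0083, 0, 0], [0, 0, -0.05, 0, 0], [0, 0, -0.0667, 0, 0], [0, 0, -0.0667, 0, 0], [-0.0483, -0.0312, -0.0167, 0, 0], [-0.0483, -0.0312, 0, 0, 0]]})

```text
time_s: 13.98
position: [0.4798, -0.1362, 0.1769]
ee_rot: [0.001, 0.999, -0.051, 0.003]
wrist_force: [0.1, 0.6, -0.6]
gripper_width: 0.0002
grasp_force: 0.0
```

Request:
tcp_steps(steps={"segments": [[0, 0, 0, 0, 0], [0, 0, 0, 0, 0]]})

```text
time_s: 14.15
position: [0.4748, -0.1333, 0.1731]
ee_rot: [-0.0, 0.999, -0.05, -0.001]
wrist_force: [0.7, 0.2, -0.1]
gripper_width: -0.0002
grasp_force: 0.0
```

```bash
python3 - <<'E'
from h import *
look("pics/w10.png",.050); im=cv2.imread("pics/w10.png"); cv2.imwrite("pics/c10.png",cv2.resize(im[80:320,240:560],None,fx=2.5,fy=2.5,interpolation=cv2.INTER_CUBIC))
E
```

```text
[(array([375.5, 150.4]), np.int32(899)), (array([325.9, 143.2]), np.int32(215))] [(array([446.2, 159.5]), np.int32(117))]
axis [ 0.5321 -0.1786  0.05  ]
peg [ 0.5418 -0.1421  0.068 ] 0.0378 75.2
mark [ 0.5154 -0.2442  0.012 ] 0.0677 -104.2
```

View pics/c10.png

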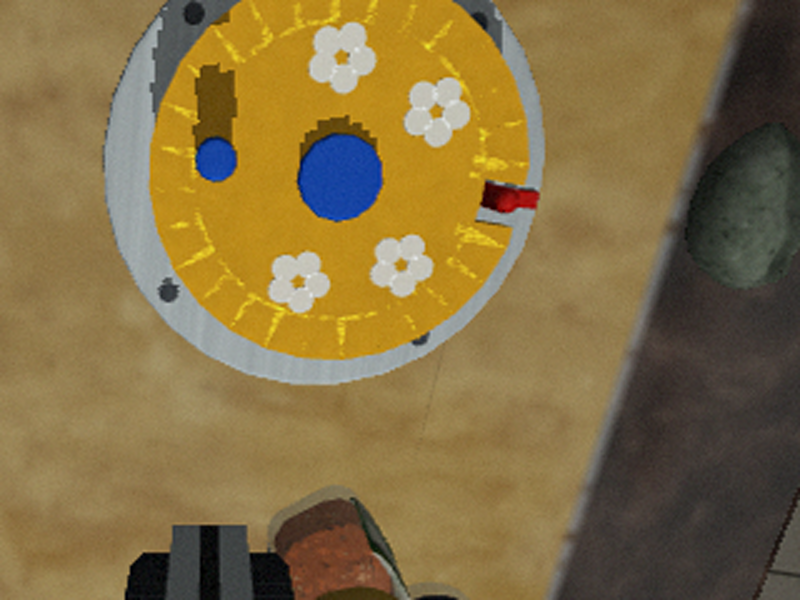

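The pin at crop (502,197) stands up inside the notch. The button and peg positions agree with the home height, the green cake looks untouched and the arm is clear.

```bash
python3 -c "
from cell import ctrl
print(ctrl.job_done())"
```

```text
the job is handed in; nothing more can be done
None
```

I turned the plate until its notch was over the pin, pressed it home (button at 50 mm, about 11 N), moved the arm clear and handed the job in at about 14 s; the hand-in returned no verdict.

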